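# Flip the status flags of the tested boxes

## Robot

A 6-joint arm with a two-finger parallel gripper is mounted at the origin on a cart in front of the work surface, level with it; the furniture and walls round the work are solid. World frame = base frame: x ahead of the robot, y to its left, z up, the work surface at z = 0. Lengths are in m, angles in rad, forces in N, time in s.
With the tool pointing down it reaches from about 0.3 to 0.775 m from the base axis. Payload 14.6 kg.
Tool frame: the origin (TCP) lies at the very end of the fingers, on their centre line; the grasp point (between the pads) lies 19 mm behind it; z points along the fingers, y is the line along which they close (so a half turn about z gives the same grasp; the last joint's range is limited). The gripper opens to 94 mm and grips with 3 to 60 N. Pads are 16 mm wide; open, the fingers measure 119 mm over their backs; the gripper's body (75 mm by 177 mm) begins 78 mm behind the grasp point.
Start: joints at [-1.306, 0.3, 1.521, -0, 1.321, -0.067], TCP at [0.179, -0.52, 0.205] pointing down, gripper open.
Joint ranges: [-3.03, 3.03], [-0.79, 2.21], [0.23, 2.52], [-1.04, 4.18], [0, 3.07], [-2.55, 2.55]. Speed limits (rad/s): [2.22, 2.22, 2.57, 3.14, 3.14, 3.14].

## Interface

Orientations are given as [roll, pitch, yaw] about the fixed x, y, z axes, in that order (R = Rz(yaw) Ry(pitch) Rx(roll)).
In Python, from station import ctrl gives the robot as it stands.
- The arm moves only by the tool move_arm, never from a script. Its argument "increments" is a list of rows, each a list of 7 numbers: the opening, from 0 (shut) to 1 (fully open), then the shift along the tool's x, y, z in units of 50 mm (1.0 is 50 mm), then the turn, a rotation vector about the tool's x, y, z in rad. In form: [[claw, tx, ty, tz, rx, ry, rz], ...]. A call has 1 to 20 rows; each row shifts and turns the commanded pose from where the row before left it, along the tool's axes as they then stand; what a row does not reach is not made up. A row lasts 1/10 s, in which the tool goes at most 50 mm and 8.59 degrees, less where a joint would pass 70% of its speed; a pose out of reach is approached as far as the arm can. A call is refused whole if a number of a shift passes 1 or a number of a turn 0.15, either way. A call with a gripper value outside its range is refused whole. The fingers move at their own pace and stop on an object; "force" is the grip in N (left out, the last holds). Time passes only in rows, so rows that do not move let the fingers close. It gives the time, the measured TCP pose, the force, the opening and the grip force at its end, in the units of the state.
- ctrl.get_obs(): the state, without advancing time (a new reading comes with each control period).
- ctrl.camera(name): name is "side" or "top"; returns a dict with "color" (400x640x3 uint8, blue, green, red), "K" (3x3 intrinsics, pixels), "distortion" ([k1, k2, p1, p2, k3] as OpenCV has them; the pictures are not rectified), "pose" (4x4, takes a point from camera to world coordinates). Camera axes: x right, y down, z forward; pixel columns grow to the right and rows downward; lengths in m; the calibration is good to about 2 mm. A picture is of the moment at which its call begins. There is no depth.
- ctrl.hand_in(): hands the job in; it is judged then, once.
Trained networks look in a picture, given as the dict that the camera call returned (one of the last four; its "shot" number tells which), for a name from the list of things; names that differ only in an ending like _2 or _b are one class to them, and where a whole thing is asked for, a point or a joint stands for the part that bears it (a point fixed in the world has none). Each returns a list of dicts, best first, with "conf" (0 to 1); they miss things now and then, are a little off and sometimes report something else, mostly with a low value. They report only what shows in the picture. A call takes as long as a camera call. They do not tell look-alikes from the thing itself.
- ctrl.cut_out(name, picture): "mask" (400x640 bool, what is visible of it) and "centre" ([row, column] in pixels, amid what is visible of it).
The state is a dict: "time_s": time; "qpos": joint angles; "joint_vel": joint speeds; "tau": joint torques, N m; "ee_pos": TCP position; "eef_rot": TCP orientation; "force": force on the tool from outside, world axes, zero at the start; "moment": the same for the moment, N m; "grip_width": finger opening in m; "grip_force": force on a finger pad.
Only numpy, scipy, OpenCV 4.12 (cv2) and the standard library are available. Lean on these libraries where they do the work, as an engineer would, in place of code of your own. Each camera call takes 0.05 s, during which the arm holds its last target. There are 200 camera calls.

## Task

The two white die-cast boxes in the test stand have passed, but the bare circuit board next to them has not been tested yet. Push the round status flag at the left end of each box's nest up and right over its hinge, until it lies flat on the nest side with the tick face up. Leave the bare board's flag lying out to the left, and leave the parts in their nests and the things around the stand where they are.

Things in the scene. Friction and masses are not known exactly. Their poses are not given: they have to be found in the camera images.
- stand: Grey test stand fixed on the bench, base plate 196 x 206 x 12 mm (stand x -20 to +176 mm). Three bays, 64 mm apart along its y, run away from the robot; in each a status flag stands at the left end and a nest with a part lies to the right of it. Origin: on the bench under the hinge line, middle bay. Its x points from flags to nests (to the robot's right, within 12 degrees), y to the far bay, z up.
- flag_near (a joint): Flag of the near (closest to the robot) bay: aluminium disc 44 mm across, 4 mm thick, on a 16 mm stem; pin along stand y. Disc centre 36 mm, rim 58 mm from the pin. Rad: 0 = level to the left, away from the nest, ring up; pi/2 upright; pi = level on the nest side, tick up (stops at 0 and pi). Starts at 0 to 0.15. Stiff hinge: stays at any angle; about 1 N at the rim turns it. Free all round beyond 17 mm from the pin.
- flag_middle (a joint): Flag of the middle bay: aluminium disc 44 mm across, 4 mm thick, on a 16 mm stem; pin along stand y. Disc centre 36 mm, rim 58 mm from the pin. Rad: 0 = level to the left, away from the nest, ring up; pi/2 upright; pi = level on the nest side, tick up (stops at 0 and pi). Starts at 0 to 0.15. Stiff hinge: stays at any angle; about 1 N at the rim turns it. Free all round beyond 17 mm from the pin.
- flag_far (a joint): Flag of the far (furthest from the robot) bay: aluminium disc 44 mm across, 4 mm thick, on a 16 mm stem; pin along stand y. Disc centre 36 mm, rim 58 mm from the pin. Rad: 0 = level to the left, away from the nest, ring up; pi/2 upright; pi = level on the nest side, tick up (stops at 0 and pi). Starts at 0 to 0.15. Stiff hinge: stays at any angle; about 1 N at the rim turns it. Free all round beyond 17 mm from the pin.
- hinge_near (a point): Middle of the hinge pin of the near (closest to the robot) flag, 60 mm above the bench, axes as the stand's. The pin sits between two dark steel cheeks 40 mm apart overall, 34 mm long in x, rounded top 69 mm above the bench.
- hinge_middle (a point): Middle of the hinge pin of the middle flag, 60 mm above the bench, axes as the stand's. The pin sits between two dark steel cheeks 40 mm apart overall, 34 mm long in x, rounded top 69 mm above the bench.
- hinge_far (a point): Middle of the hinge pin of the far (furthest from the robot) flag, 60 mm above the bench, axes as the stand's. The pin sits between two dark steel cheeks 40 mm apart overall, 34 mm long in x, rounded top 69 mm above the bench.
- nest_near (a point): Centre of the floor of the near (closest to the robot) nest, 118 mm from its hinge pin and 12 mm above the bench; axes as the stand's. The nest is 100 mm (x) by 54 mm (y) inside, with a rim 10 mm high.
- nest_middle (a point): Centre of the floor of the middle nest, 118 mm from its hinge pin and 12 mm above the bench; axes as the stand's. The nest is 100 mm (x) by 54 mm (y) inside, with a rim 10 mm high.
- nest_far (a point): Centre of the floor of the far (furthest from the robot) nest, 118 mm from its hinge pin and 12 mm above the bench; axes as the stand's. The nest is 100 mm (x) by 54 mm (y) inside, with a rim 10 mm high.
- large_box: Larger white die-cast RF box, 47 x 94 x 31 mm with its connectors, loose in one of the nests. Origin: centre of its underside; long side along its y.
- small_box: Smaller white die-cast RF box, 37 x 84 x 27 mm with its connectors, loose in one of the nests. Origin: centre of its underside; long side along its y.
- bare_board: Bare green circuit board with components, 45 x 70 x 17 mm, loose in one of the nests. Origin: centre of its underside; long side along its y.
- nut_driver: Bystander: nut driver with a red handle, 24 x 180 x 26 mm, lying on the bench right of the stand. Origin: centre of the underside.
- flux_tin: Bystander: small round tin, 30 mm across, 20 mm high, on the bench to the right of the stand. Origin: centre of the underside.
- solder_reel: Bystander: reel of solder, 52 mm across, 58 mm high, upright on the bench to the right of the stand. Origin: centre of the underside.
Things that resemble listed ones, but are neither listed nor needed, are in the scene too. Leave any red look-alike of the small_box alone.

How it is judged:
At the end, for the whole second after the job is handed in: The flags of both boxes lie on the nest side within 8 degrees of flat (joint above 3.0 rad); the bare board's flag lies out to the left (below 0.35 rad); no flag moves; the three parts rest in nests (within 25 mm of a nest centre, origin below 25 mm) (((horizontal distance between bare_board and nest_near below 0.025 m and value of joint flag_near below 0.35 rad and value of joint each of flag_middle, flag_far above 3 rad) or (horizontal distance between bare_board and nest_middle below 0.025 m and value of joint flag_middle below 0.35 rad and value of joint each of flag_near, flag_far above 3 rad) or (horizontal distance between bare_board and nest_far below 0.025 m and value of joint flag_far below 0.35 rad and value of joint each of flag_near, flag_middle above 3 rad)) and velocity of joint flag_near between -0.1 and 0.1 rad/s and velocity of joint flag_middle between -0.1 and 0.1 rad/s and velocity of joint flag_far between -0.1 and 0.1 rad/s and (horizontal distance between large_box and nest_near below 0.025 m or horizontal distance between large_box and nest_middle below 0.025 m or horizontal distance between large_box and nest_far below 0.025 m) and (horizontal distance between small_box and nest_near below 0.025 m or horizontal distance between small_box and nest_middle below 0.025 m or horizontal distance between small_box and nest_far below 0.025 m) and (horizontal distance between bare_board and nest_near below 0.025 m or horizontal distance between bare_board and nest_middle below 0.025 m or horizontal distance between bare_board and nest_far below 0.025 m) and height (world z) of each of large_box, small_box, bare_board below 0.025 m and linear speed of each of large_box, small_box, bare_board below 0.02 m/s); the robot touches nothing.
It fails at once if the flag of the bare board's nest is raised (more than 0.7 rad) ((horizontal distance between bare_board and nest_near below 0.025 m and value of joint flag_near above 0.7 rad) or (horizontal distance between bare_board and nest_middle below 0.025 m and value of joint flag_middle above 0.7 rad) or (horizontal distance between bare_board and nest_far below 0.025 m and value of joint flag_far above 0.7 rad)).
It fails at once if a part is lifted or pushed about in its nest (moved more than 15 mm) (distance of any of large_box, small_box, bare_board from where it was at the start of the episode above 0.015 m).
It fails at once if a bystander is disturbed (moved more than 20 mm) (distance of any of nut_driver, flux_tin, solder_reel from where it was at the start of the episode above 0.02 m).
It also fails if it takes over 45 s, if anything falls off the work surface, if the arm or the gripper's body presses on something with over 40 N, if the wrist force passes 120 N, or if a joint passes its speed limit or range.

## Working session

There is one attempt and no reset: what is moved stays moved. The work goes in short steps, Python scripts to look and compute and a tool call to move; the robot and the scene stay as the last step left them, time stands still between calls to the robot, and variables do not carry over. Pictures are saved under pics/ and viewed, at most 10 in all, crops included, and the job is handed in when it is done.

Besides the shell and the picture viewer there is one more tool, called after "Call:" in YAML: its name, and indented under it one key for each argument. move_arm: Moves the arm, as the interface text tells. Its arguments: {"type":"object","properties":{"increments":{"type":"array","items":{"type":"array","items":{"type":"number"}}},"force":{"type":"number"}},"required":["increments"]}

```bash
mkdir -p pics; cat > h.py <<'E'
import numpy as np,cv2
from station import ctrl
def ray(p,rc):
    n=cv2.undistortPoints(np.array([[[rc[1],rc[0]]]],float),p["K"],np.array(p["distortion"]))[0,0]
    T=np.array(p["pose"]);return T[:3,3],T[:3,:3]@np.array([n[0],n[1],1])
def atz(p,rc,z):
    o,d=ray(p,rc);return o+d*(z-o[2])/d[2]
def proj(p,X):
    T=np.linalg.inv(np.array(p["pose"]));r,_=cv2.Rodrigues(T[:3,:3])
    return cv2.projectPoints(np.array(X,float).reshape(-1,1,3),r,T[:3,3],p["K"],np.array(p["distortion"]))[0][:,0]
E
python3 - <<'E'
from h import *
for c in("top","side"):
    p=ctrl.camera(c);cv2.imwrite(f"pics/{c}0.png",p["color"])
    print(c,np.array(p["pose"]).round(3).tolist())
    for n,z in(("stand",.012),("flag_near",.065),("flag_middle",.065),("flag_far",.065),("large_box",.04),("small_box",.035),("bare_board",.02)):
        for d in ctrl.cut_out(n,p)[:4]:print(n,round(d["conf"],2),np.round(d["centre"]),d["mask"].sum(),atz(p,d["centre"],z).round(3))
E
```

```text
top [[-0.022, -0.985, 0.174, 0.384], [-1.0, 0.021, -0.007, 0.069], [0.003, -0.174, -0.985, 0.997], [0.0, 0.0, 0.0, 1.0]]
stand 0.94 [198. 241.] 7402 [0.566 0.224 0.012]
stand 0.28 [191. 339.] 482 [0.577 0.005 0.012]
flag_near 0.62 [226. 199.] 458 [0.499 0.304 0.065]
flag_middle 0.89 [196. 201.] 430 [0.563 0.301 0.065]
flag_middle 0.36 [199. 240.] 7108 [0.555 0.218 0.065]
flag_far 0.87 [171. 202.] 400 [0.617 0.3   0.065]
flag_far 0.48 [199. 236.] 7180 [0.555 0.228 0.065]
large_box 0.96 [225. 273.] 814 [0.5   0.151 0.04 ]
large_box 0.63 [170. 203.] 406 [0.625 0.304 0.04 ]
small_box 0.86 [196. 275.] 519 [0.566 0.146 0.035]
small_box 0.7 [225. 376.] 505 [ 0.497 -0.07   0.035]
small_box 0.63 [188. 414.] 558 [ 0.576 -0.158  0.035]
bare_board 0.62 [172. 272.] 555 [0.622 0.154 0.02 ]
side [[0.951, -0.187, 0.245, 0.329], [-0.307, -0.537, 0.786, -0.667], [-0.015, -0.823, -0.568, 0.591], [0.0, 0.0, 0.0, 1.0]]
stand 0.72 [177. 306.] 4775 [0.561 0.244 0.012]
flag_near 0.5 [150. 270.] 224 [0.495 0.296 0.065]
flag_near 0.34 [138. 326.] 232 [0.63  0.308 0.065]
flag_middle 0.69 [147. 298.] 243 [0.558 0.29  0.065]
flag_far 0.55 [140. 328.] 230 [0.63  0.299 0.065]
large_box 0.9 [200. 292.] 798 [0.501 0.128 0.04 ]
large_box 0.7 [177. 308.] 4573 [0.554 0.198 0.04 ]
large_box 0.42 [148. 298.] 204 [0.568 0.326 0.04 ]
small_box 0.93 [194. 320.] 503 [0.562 0.138 0.035]
small_box 0.71 [276. 322.] 920 [ 0.494 -0.093  0.035]
small_box 0.59 [303. 385.] 1121 [ 0.566 -0.182  0.035]
bare_board 0.55 [190. 346.] 307 [0.624 0.155 0.02 ]
```

View pics/top0.png

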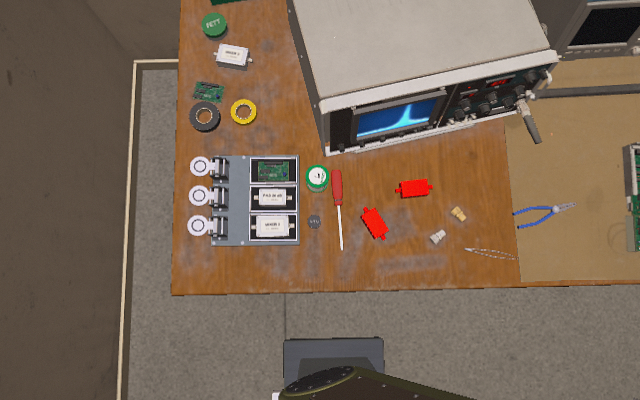

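View pics/side0.png

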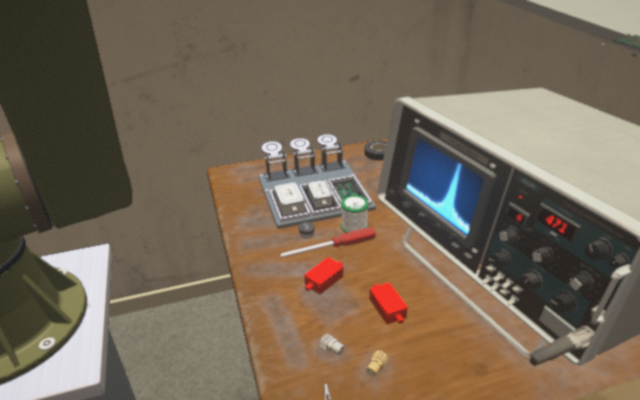

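Near nest: large box (top 273,225). Middle: small box (275,196). Far: bare board (272,172), so the far flag stays. The red boxes at (376,225) and (414,188) and the white one at (233,55) are look-alikes outside the stand. I'll fit the stand pose and check it in a crop.

```bash
cat >> h.py <<'E'
def W(s,P):
    x,y,a=s;P=np.atleast_2d(np.array(P,float));c,n=np.cos(a),np.sin(a)
    return np.c_[x+c*P[:,0]-n*P[:,1],y+n*P[:,0]+c*P[:,1],P[:,2]]
E
python3 - <<'E'
from h import *
from scipy.optimize import least_squares
T=[];
p=ctrl.camera("top")
names=["flag_near","flag_middle","flag_far","large_box","small_box","bare_board"]
mod=[[-.036,-.064,.063],[-.036,0,.063],[-.036,.064,.063],[.118,-.064,.040],[.118,0,.035],[.118,.064,.02]]
px=[ctrl.cut_out(n,p)[0]["centre"][::-1] for n in names]
f=lambda s:(proj(p,W(s,mod))-px).ravel()
r=least_squares(f,[.56,.27,-np.pi/2],loss="soft_l1");print(r.x,f(r.x).reshape(-1,2).round(1).tolist())
s=r.x;k=5;img=cv2.resize(p["color"][145:250,180:310],None,fx=k,fy=k,interpolation=cv2.INTER_CUBIC)
def poly(P,c):
    q=((proj(p,W(s,P))-[180,145]+.5)*k).astype(int);cv2.polylines(img,[q],True,c,1)
poly([[-.02,-.103,.012],[.176,-.103,.012],[.176,.103,.012],[-.02,.103,.012]],(0,255,255))
t=np.linspace(0,6.28,30)
for b in(-.064,0,.064):
    poly(np.c_[-.036+.022*np.cos(t),b+.022*np.sin(t),0*t+.062],(0,0,255))
    poly([[.068,b-.027,.022],[.168,b-.027,.022],[.168,b+.027,.022],[.068,b+.027,.022]],(255,0,255))
cv2.imwrite("pics/fit.png",img)
o=ctrl.get_obs();print(o["eef_rot"],o["ee_pos"],o["grip_width"])
E
```

```text
[ 0.56404108  0.2647744  -1.55260606] [[-34.3, 26.8], [-0.9, 0.0], [1.5, -0.3], [2.6, -1.6], [-139.7, 5.5], [2.7, -5.0]]
[-3.14156553e+00  1.83577306e-05  3.31823532e-01] [ 0.1791544  -0.51999611  0.20544447] 0.09404512038126486
```

View pics/fit.png

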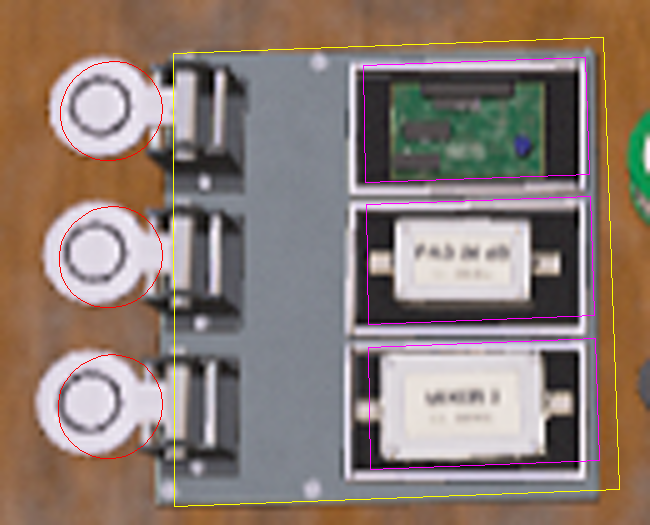

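Crop: the board is in the far nest (467,130), the white boxes are in the middle (465,258) and near (462,405) nests. The fit was thrown off by bad detections, so I'm refitting with points read from the crop.

```bash
python3 - <<'E'
from h import *
from scipy.optimize import least_squares
p=ctrl.camera("top")
mod=[[-.036,-.064,.064],[-.036,0,.064],[-.036,.064,.064],[-.02,.103,.012],[-.02,-.103,.012],[.176,-.103,.012],[.176,.103,.012]]
c=np.array([[90,402],[95,253],[101,107],[163,55],[157,503],[597,497],[590,48]])
px=c/5-.5+[180,145]
f=lambda s:(proj(p,W(s,mod))-px).ravel()
r=least_squares(f,[.56,.27,-np.pi/2],loss="soft_l1");s=r.x;print(s,f(s).reshape(-1,2).round(1).tolist())
q=ctrl.camera("side");k=6
img=cv2.resize(q["color"][130:230,250:380],None,fx=k,fy=k,interpolation=cv2.INTER_CUBIC)
def poly(P,c):
    z=((proj(q,W(s,P))-[250,130]+.5)*k).astype(int);cv2.polylines(img,[z],True,c,1)
poly([[-.02,-.103,.012],[.176,-.103,.012],[.176,.103,.012],[-.02,.103,.012]],(0,255,255))
t=np.linspace(0,6.28,30)
for b in(-.064,0,.064):
    poly(np.c_[-.036+.022*np.cos(t),b+.022*np.sin(t),0*t+.062],(0,0,255))
    poly([[.068,b-.027,.022],[.168,b-.027,.022],[.168,b+.027,.022],[.068,b+.027,.022]],(255,0,255))
cv2.imwrite("pics/fit2.png",img[:, :780])
E
```

```text
[ 0.56452879  0.27139259 -1.57581165] [[-0.0, 0.3], [-0.2, 0.1], [-0.5, 0.0], [0.2, -0.6], [-0.7, 0.4], [0.5, 0.1], [0.8, -0.6]]
```

View pics/fit2.png

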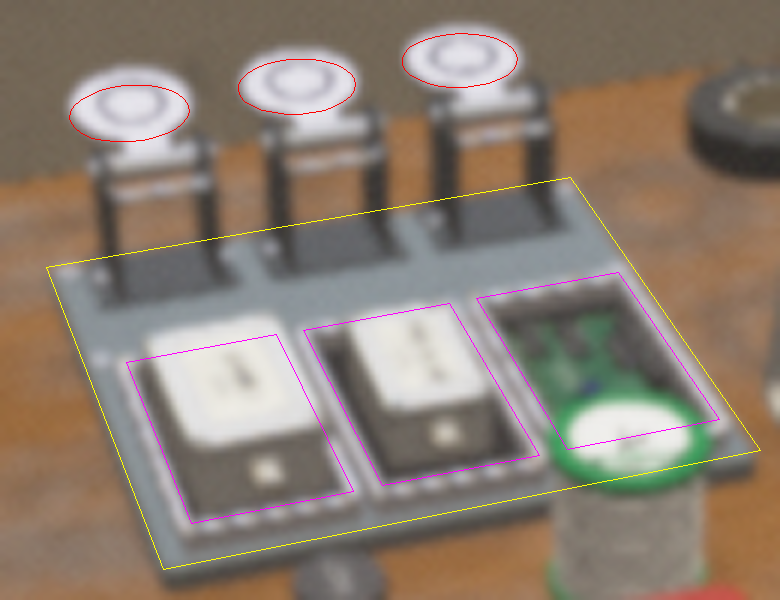

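Call:
move_arm:
  increments:
    - [0,0,0,-0.2,0,0,-0.124]
    - [0,0,0,-0.2,0,0,-0.124]
    - [0,0,0,-0.2,0,0,-0.124]
    - [0,0,0,-0.2,0,0,-0.124]
    - [0,0,0,-0.2,0,0,-0.124]
    - [0,0,0,0,0,0,-0.124]
    - [0,0,0,0,0,0,-0.124]
    - [0,0,0,0,0,0,-0.124]
    - [0,0,0,0,0,0,-0.124]
    - [0,0,0,0,0,0,-0.124]
    - [0,0.7,0.5,0,0,0,0]
    - [0,0.7,0.5,0,0,0,0]
    - [0,0.7,0.5,0,0,0,0]
    - [0,0.7,0.5,0,0,0,0]
    - [0,0.7,0.5,0,0,0,0]
    - [0,0.7,0.5,0,0,0,0]
    - [0,0.7,0.5,0,0,0,0]
    - [0,0.7,0.5,0,0,0,0]
    - [0,0.7,0.5,0,0,0,0]
    - [0,0,0,0,0,0,0]

```text
time_s: 3.25
ee_pos: [0.4057, -0.2015, 0.2556]
eef_rot: [3.141, -0.0, 1.576]
force: [-0.6, 0.3, 0.0]
grip_width: 0.0006
grip_force: 0.0
```

Call:
move_arm:
  increments:
    - [0,0.7,0.06,0,0,0,0]
    - [0,0.7,0.06,0,0,0,0]
    - [0,0.7,0.06,0,0,0,0]
    - [0,0.7,0.06,0,0,0,0]
    - [0,0.7,0.06,0,0,0,0]
    - [0,0.7,0.06,0,0,0,0]
    - [0,0.7,0.06,0,0,0,0]
    - [0,0.7,0.06,0,0,0,0]
    - [0,0.7,0.06,0,0,0,0]
    - [0,0.7,0.06,0,0,0,0]
    - [0,0.7,0.06,0,0,0,0]
    - [0,0.7,0.06,0,0,0,0]
    - [0,0.7,0.06,0,0,0,0]
    - [0,0.7,0.06,0,0,0,0]
    - [0,0.7,0.06,0,0,0,0]
    - [0,0.7,0.06,0,0,0,0]
    - [0,0.7,0.06,0,0,0,0]
    - [0,0,0,0,0,0,0]

```text
time_s: 5.05
ee_pos: [0.4542, 0.3925, 0.2544]
eef_rot: [-3.141, 0.0, 1.574]
force: [0.2, -0.2, -0.2]
grip_width: 0.0004
grip_force: 0.0
```

Call:
move_arm:
  increments:
    - [0,0,0,0,0,-0.131,0]
    - [0,0,0,0,0,-0.131,0]
    - [0,0,0,0,0,-0.131,0]
    - [0,0,0,0,0,-0.131,0]
    - [0,0,0,0,0,-0.131,0]
    - [0,0,0,0,0,-0.131,0]
    - [0,0,0,0,0,0,0]

```text
time_s: 5.75
ee_pos: [0.454, 0.3903, 0.252]
eef_rot: [-3.135, 0.793, 1.578]
force: [-0.5, -0.2, -0.5]
grip_width: 0.0005
grip_force: 0.0
```

Call:
move_arm:
  increments:
    - [0,0.44,0.186,0,0,0,0]
    - [0,0.44,0.186,0,0,0,0]
    - [0,0.44,0.186,0,0,0,0]
    - [0,0.44,0.186,0,0,0,0]
    - [0,0.44,0.186,0,0,0,0]
    - [0,0,0,0.6,0,0,0]
    - [0,0,0,0.6,0,0,0]
    - [0,0,0,0.6,0,0,0]
    - [0,0,0,0.6,0,0,0]
    - [0,0,0,0,0,0,0]

```text
time_s: 6.75
ee_pos: [0.5011, 0.3797, 0.0914]
eef_rot: [-3.137, 0.786, 1.571]
force: [-0.1, -0.1, -0.5]
grip_width: 0.0007
grip_force: 0.0
```

```bash
python3 - <<'E'
from h import *
o=ctrl.get_obs();print(o["ee_pos"],o["eef_rot"],o["qpos"])
a=ctrl.camera("top")["color"][120:270,150:350];b=ctrl.camera("side")["color"][80:230,220:420]
cv2.imwrite("pics/a1.png",np.vstack([cv2.resize(i,(400*1,300)) for i in(a,b)]))
E
```

```text
[0.50105059 0.3797271  0.09139452] [-3.13704632  0.78551029  1.57130245] [ 0.80138868  0.96289824  0.93068634 -0.53104358  1.83406435  0.81966989]
```

View pics/a1.png

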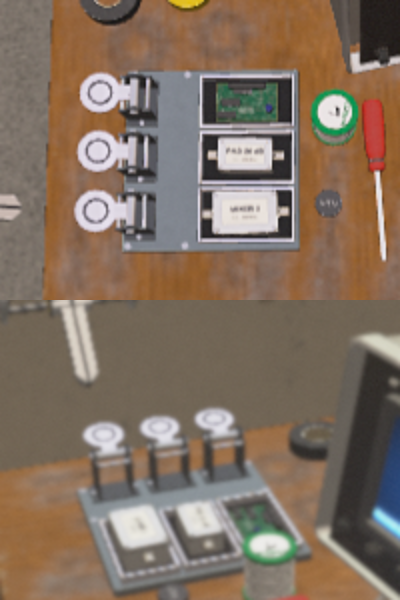

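The fingertips at (10,207) are lined up with the near disc (97,211), and the tip is tapered. Sliding in under the disc.

Call:
move_arm:
  increments:
    - [0,0.03,0,0.6,0,0,0]
    - [0,0.03,0,0.6,0,0,0]
    - [0,0.03,0,0.6,0,0,0]
    - [0,0,0,0,0,0,0]

```text
time_s: 7.25
ee_pos: [0.5007, 0.3213, 0.0249]
eef_rot: [-3.139, 0.787, 1.572]
force: [-0.3, 1.2, -0.3]
grip_width: 0.0003
grip_force: 0.0
```

Call:
move_arm:
  increments:
    - [0,-0.17,0,-0.17,0,0,0]
    - [0,-0.17,0,-0.17,0,0,0]
    - [0,-0.17,0,-0.17,0,0,0]
    - [0,-0.23,0,-0.12,0,0,0]
    - [0,-0.23,0,-0.12,0,0,0]
    - [0,0,0,0,0,0,0]

```text
time_s: 7.85
ee_pos: [0.5014, 0.315, 0.0893]
eef_rot: [3.138, 0.784, 1.569]
force: [0.1, -0.5, -0.1]
grip_width: 0.0004
grip_force: 0.0
```

```bash
python3 - <<'E'
from h import *
o=ctrl.get_obs();print(o["ee_pos"],o["eef_rot"],o["force"])
a=ctrl.camera("top")["color"][120:270,150:350];b=ctrl.camera("side")["color"][80:230,220:420]
cv2.imwrite("pics/a2.png",np.vstack([cv2.resize(i,(400*1,300)) for i in(a,b)]))
E
```

```text
[0.50142419 0.31499497 0.08928872] [3.13806018 0.78397939 1.56897213] [ 0.05668395 -0.54320123 -0.10252704]
```

View pics/a2.png

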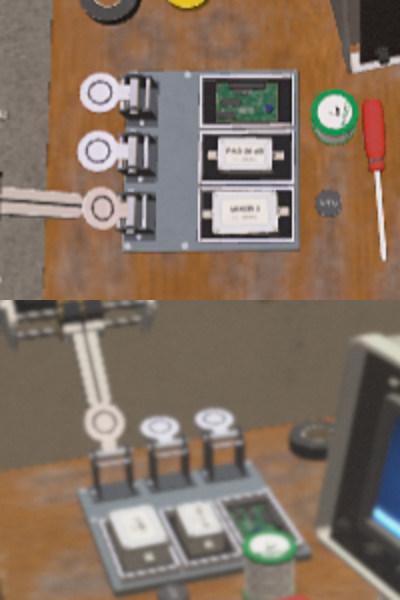

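The near flag is up about 40° on the fingers (top crop 103,207). Carrying it over.

Call:
move_arm:
  increments:
    - [0,-0.25,0,0.05,0,0,0]
    - [0,-0.25,0,0.05,0,0,0]
    - [0,-0.21,0,0.17,0,0,0]
    - [0,-0.21,0,0.17,0,0,0]
    - [0,-0.11,0,0.25,0,0,0]
    - [0,-0.11,0,0.25,0,0,0]
    - [0,0.01,0,0.22,0,0,0]
    - [0,0.01,0,0.22,0,0,0]
    - [0,0,0,0,0,0,0]

```text
time_s: 8.85
ee_pos: [0.5005, 0.2254, 0.0766]
eef_rot: [-3.139, 0.787, 1.573]
force: [-0.6, 1.0, 0.2]
grip_width: 0.0008
grip_force: 0.0
```

Call:
move_arm:
  increments:
    - [0,0.06,0,0.06,0,0,0]
    - [0,0.06,0,0.06,0,0,0]
    - [0,0.05,0,0.05,0,0,0]
    - [0,0,0,0,0,0,0]

```text
time_s: 9.25
ee_pos: [0.5012, 0.2268, 0.067]
eef_rot: [3.139, 0.787, 1.57]
force: [-2.2, -0.5, 14.5]
grip_width: 0.0005
grip_force: 6.8
```

Call:
move_arm:
  increments:
    - [0,-0.47,0,-0.47,0,0,0]
    - [0,-0.47,0,-0.47,0,0,0]
    - [0,-0.47,0,-0.47,0,0,0]
    - [0,0.55,0.21,-0.18,0,0,0]
    - [0,0.55,0.21,-0.18,0,0,0]
    - [0,0.55,0.21,-0.18,0,0,0]
    - [0,0.55,0.21,-0.18,0,0,0]
    - [0,0.55,0.21,-0.18,0,0,0]
    - [0,0.55,0.22,-0.18,0,0,0]
    - [0,0,0,0,0,0,0]

```text
time_s: 10.25
ee_pos: [0.5635, 0.3832, 0.082]
eef_rot: [-3.136, 0.789, 1.578]
force: [-1.1, -0.6, -0.3]
grip_width: 0.0005
grip_force: 0.0
```

```bash
python3 - <<'E'
from h import *
o=ctrl.get_obs();print(o["ee_pos"],o["eef_rot"],o["force"])
a=ctrl.camera("top")["color"][120:270,150:350];b=ctrl.camera("side")["color"][80:230,220:420]
cv2.imwrite("pics/a3.png",np.vstack([cv2.resize(i,(400*1,300)) for i in(a,b)]))
E
```

```text
[0.56347517 0.38319844 0.08202156] [-3.1361393   0.78895475  1.57777733] [-1.09796239 -0.56480125 -0.30894281]
```

View pics/a3.png

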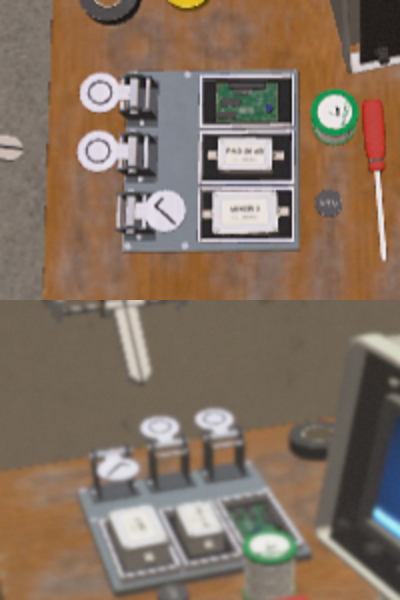

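The near flag lies on the nest side with the tick up (165,211). The fingers are lined up with the middle disc, so I'm repeating the move there.

Call:
move_arm:
  increments:
    - [0,-0.03,0.01,0.57,0,0,0]
    - [0,-0.03,0.01,0.57,0,0,0]
    - [0,-0.03,0,0.57,0,0,0]
    - [0,0,0,0,0,0,0]

```text
time_s: 10.75
ee_pos: [0.5648, 0.3145, 0.0289]
eef_rot: [-3.138, 0.788, 1.572]
force: [-0.5, 0.2, -0.3]
grip_width: 0.0006
grip_force: 0.0
```

Call:
move_arm:
  increments:
    - [0,-0.17,0,-0.17,0,0,0]
    - [0,-0.17,0,-0.17,0,0,0]
    - [0,-0.17,0,-0.17,0,0,0]
    - [0,-0.23,0,-0.12,0,0,0]
    - [0,-0.23,0,-0.12,0,0,0]
    - [0,0,0,0,0,0,0]

```text
time_s: 11.35
ee_pos: [0.5659, 0.31, 0.093]
eef_rot: [3.138, 0.784, 1.569]
force: [-0.4, 0.1, -0.1]
grip_width: 0.0006
grip_force: 0.0
```

Call:
move_arm:
  increments:
    - [0,-0.19,0,0.05,0,0,0]
    - [0,-0.19,0,0.05,0,0,0]
    - [0,-0.21,0,0.17,0,0,0]
    - [0,-0.21,0,0.17,0,0,0]
    - [0,-0.11,0,0.25,0,0,0]
    - [0,-0.11,0,0.25,0,0,0]
    - [0,0.01,0,0.22,0,0,0]
    - [0,0.01,0,0.22,0,0,0]
    - [0,0,0,0,0,0,0]

```text
time_s: 12.25
ee_pos: [0.565, 0.2247, 0.0756]
eef_rot: [-3.139, 0.787, 1.573]
force: [-0.5, 0.3, -0.0]
grip_width: 0.0005
grip_force: 0.0
```

Call:
move_arm:
  increments:
    - [0,0.06,0,0.06,0,0,0]
    - [0,0.06,0,0.06,0,0,0]
    - [0,0.05,0,0.05,0,0,0]
    - [0,0,0,0,0,0,0]

```text
time_s: 12.65
ee_pos: [0.5658, 0.2262, 0.0669]
eef_rot: [3.139, 0.788, 1.57]
force: [-3.2, -0.8, 15.1]
grip_width: -0.0
grip_force: 7.8
```

Same contact as before. Retreating up and left, then checking.

Call:
move_arm:
  increments:
    - [0,-0.47,0,-0.47,0,0,0]
    - [0,-0.47,0,-0.47,0,0,0]
    - [0,-0.47,0,-0.47,0,0,0]
    - [0,0.3,-0.2,-0.6,0,0,0]
    - [0,0.3,-0.2,-0.6,0,0,0]
    - [0,0.3,-0.2,-0.6,0,0,0]
    - [0,0.3,-0.2,-0.6,0,0,0]
    - [0,0,0,0,0,0,0]
    - [0,0,0,0,0,0,0]

```text
time_s: 13.55
ee_pos: [0.5251, 0.3538, 0.2064]
eef_rot: [-3.141, 0.786, 1.573]
force: [0.0, 0.5, 0.1]
grip_width: 0.0003
grip_force: 0.0
```

```bash
python3 - <<'E'
from h import *
a=ctrl.camera("top")["color"][120:270,150:350];b=ctrl.camera("side")["color"][80:230,220:420]
cv2.imwrite("pics/a4.png",np.vstack([cv2.resize(i,(400*1,300)) for i in(a,b)]))
E
```

```text
(no output)
```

View pics/a4.png

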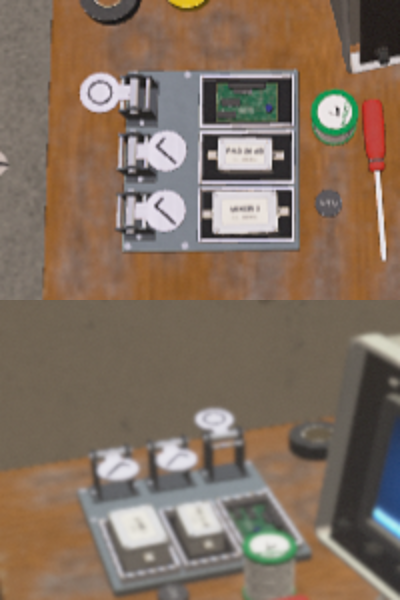

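Both ticks show face up at (165,211) and (165,151), pressed against their stops with about 15 N. The far flag is still out to the left with its ring up (100,92), and the parts and bystanders haven't moved.

```bash
python3 -c "
from station import ctrl
print(ctrl.hand_in())"
```

```text
the job is handed in; nothing more can be done
None
```

I turned the near (large box) and middle (small box) flags over onto the nest side, tick up, and left the bare board's far flag out to the left. The job is handed in at about 14 s; the hand-in gave no verdict, but the last pictures showed the parts and surrounding things where they were.

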